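# Hang the support hoop on the gated J-hook

## Task

Take the larger of the two steel hoops out of its slot in the rack and hang it by its rim on the J-hook of the lab stand: lay the rim on the sprung gate, press it down through, and seat it gently in the bottom of the hook so that the gate snaps shut above it and the hoop hangs still, let go. The hook is delicate: never load the stand or hook with more than about 10 N, do not drop the hoop into it, and leave the small hoop and the glassware where they stand.

Things in the scene. Friction and masses are not known exactly. Their poses are not given: they have to be found in the camera images.
- hoop_center (a point): Centre of the larger hoop, a plain steel ring upright in either slot of the rack. Outer diameter 200, inner 184: the rim is 8 high radially, 6 thick along the hoop's axis; 0.19 to 0.25 kg. Its x axis is the hoop's axis (level, may lean 3 degrees), y and z lie in its plane, z up at the start. The rim's top is 100 above this point.
- small_hoop_center (a point): Centre of the smaller steel hoop, upright in the other slot: outer diameter 140, rim 8 by 6. Leave it alone.
- rack: Tan plastic rack, fixed, 120 (x) by 170 (y) by 51 high; origin at the centre of its underside. Two slots 8 wide run along its y axis at x = -27 and +27, their floors 12 above the table.
- stand: Lab stand, fixed. Origin on the rod's axis at table height. Base plate 130 wide, 12 high, reaching 150 to its -x and 50 to +x. Rod 12 thick, 264 tall. A clamp on it (26 by 22, its top 38 above the hook's seat) carries a J-hook of round bar, 10 thick, in the stand's x-z plane (y = 0), pointing to the stand's -x. The hoop hangs with its axis along the stand's x axis.
- gate (a joint): Sprung gate of the hook: bar 5 thick, 30 long, hinged on the shank, its upper side 39 above the seat, closing the mouth to the tip. 0 = shut (level), grows when pushed down, to 1.25 rad. Gives at 3 to 5 N, needs 5 to 8 N (the hoop's weight counts but is not enough). With the rim 30 to 36 down the gate slips past it and snaps shut above; the push is then gone for the last 3 to 8 to the seat.
- beaker_mid (a point): Glass beaker, 68 wide, 85 high; point half-way up. Bystander.
- reagent_bottle_mid (a point): Small clear bottle with white cap, 34 wide, 70 high; point half-way up. Bystander.
- amber_jar_mid (a point): Amber jar with black cap, 44 wide, 60 high; point half-way up. Bystander.
- dish_mid (a point): White ceramic dish, 72 wide, 22 high; point half-way up. Bystander.
- squat_bottle_mid (a point): Clear bottle with black cap, 40 wide, 62 high; point half-way up. Bystander.
- hoop: The larger hoop itself; origin at the bottom of its rim as it stands in the rack, 100 below point hoop_center; axes as there.
- below_hook (a point): Point at table height straight below the hook's mouth, 43 to the stand's -x from the rod; same axes as the stand. From it, along stand x: the hook's shank face is at +16, the inner face of its upturned tip at -13 to -15, the tip's outside at -25. The seat (upper side of the hook's bottom) is flat from +13 to -11. The tip's top is 49 above the seat.
- hook_zone (a point): Point 230 above below_hook: the MIDDLE of the range of seat heights, not the seat itself. The clamp is set by hand and its height is not measured: the seat, where the inside of the rim must rest, lies anywhere from 215 to 245 above the table and must be found by feel (or seen). The seat is rigid; the hook does not shift under load.

How it is judged:
By the outcome, as a careful person would: the job done as asked, in the order asked, and still so for the second after the job is handed in, with the robot touching nothing.
It also fails if it takes over 67 s, if anything falls off the work surface, if the arm or the gripper's body presses on something with over 40 N, if the wrist force passes 120 N, or if a joint passes its speed limit or range.

## Robot

A 6-joint arm with a two-finger parallel gripper is mounted at the origin on the work surface. World frame = base frame: x ahead of the robot, y to its left, z up, the work surface at z = 0. Lengths are in m, angles in degrees, forces in N, time in s.
With the tool pointing down it reaches from about 0.35 to 0.875 m from the base axis. Payload 4.2 kg.
Tool frame: the origin (TCP) lies at the very end of the fingers, on their centre line; the grasp point (between the pads) lies 19 mm behind it; z points along the fingers, y is the line along which they close (so a half turn about z gives the same grasp; the last joint's range is limited). The gripper opens to 87 mm and grips with 3 to 60 N. Pads are 19 mm wide; open, the fingers measure 117 mm over their backs; the gripper's body (75 mm by 190 mm) begins 51 mm behind the grasp point.
Start: joints at [-53.652, 22.042, 0.453, 0, -68.411, -14.817], TCP at [0.229, -0.581, 0.223] pointing down, gripper open.
Joint ranges: [-179.83, 179.83], [-69.29, 118.12], [-61.27, 80.66], [-181.25, 117.63], [-171.15, -9.14], [-177.46, 177.46]. Speed limits (degrees/s): [159.86, 159.86, 180, 180, 180, 180].

## Interface

Orientations are given as a 3x3 rotation matrix whose columns are the frame's x, y, z axes.
In Python, from station import monitor, cams, ticket gives the robot as it stands.
- The arm moves only by the tool drive_tool, never from a script. Its argument "moves" is a list of rows, each an object with "delta_pos": the shift along the tool's x, y, z in mm, a list of three; "turn": the turn about the tool's z in rad; "claw": the opening, from 0 (shut) to 1 (fully open). A call has 1 to 12 rows; each row shifts and turns the commanded pose from where the row before left it, along the tool's axes as they then stand; what a row does not reach is not made up. A row lasts 1/8 s, in which the tool goes at most 62.5 mm and 10.7 degrees, less where a joint would pass 70% of its speed; a pose out of reach is approached as far as the arm can. A call is refused whole if a number of a shift passes 62.5 or a number of a turn 0.188, either way. A call with a gripper value outside its range is refused whole. The fingers move at their own pace and stop on an object; the grip force is fixed at half the most. Time passes only in rows, so rows that do not move let the fingers close. It gives the time, the measured TCP pose, the force, the opening and the grip force at its end, in the units of the state.
- monitor.sense(): the state, without advancing time (a new reading comes with each control period).
- cams.capture(name): name is "scene" or "top" or "wrist"; returns a dict with "color" (420x560x3 uint8, red, green, blue), "range_z" (420x560 float32, m along the optical axis (not along the pixel's ray), 0 where there is no reading), "vertical_fov" (degrees; the focal length in pixels is half the picture's height over the tangent of half this angle, whatever the lens; pixels are square), "cx", "cy" (the principal point, pixels), "extrinsics" (4x4, takes a point from camera to world coordinates). Camera axes: x right, y down, z forward; pixel columns grow to the right and rows downward; lengths in m; the calibration is good to about 2 mm. A picture is of the moment at which its call begins.
- ticket.finish_job(): hands the job in; it is judged then, once.
The state is a dict: "time_s": time; "joints": joint angles; "joint_velocities": joint speeds; "effort": joint torques, N m; "tcp_pos": TCP position; "ee_rot": TCP orientation; "wrist_force": force on the tool from outside, world axes, zero at the start; "moment": the same for the moment, N m; "gripper_width": opening from 0.0 (shut) to 1.0 (fully open); "gripper_force": force on a finger pad.
Only numpy, scipy, OpenCV 4.12 (cv2) and the standard library are available. Lean on these libraries where they do the work, as an engineer would, in place of code of your own. Each camera call takes 0.05 s, during which the arm holds its last target. There are 200 camera calls.

## Working session

There is one attempt and no reset: what is moved stays moved. The work goes in short steps, Python scripts to look and compute and a tool call to move; the robot and the scene stay as the last step left them, time stands still between calls to the robot, and variables do not carry over. Pictures are saved under pics/ and viewed, at most 10 in all, crops included, and the job is handed in when it is done.

Besides the shell and the picture viewer there is one more tool, called after "Request:" as name(argument=value, ...) on one line, values as JSON. drive_tool: Moves the arm, as the interface text tells. Its arguments: {"type":"object","properties":{"moves":{"type":"array","items":{"type":"object","properties":{"delta_pos":{"type":"array","items":{"type":"number"}},"turn":{"type":"number"},"claw":{"type":"number"}}}}},"required":["moves"]}

```bash
mkdir -p pics; cat > h.py <<'E'
import numpy as np, cv2
from station import monitor, cams, ticket
def cap(n):
    c=cams.capture(n); z=c["range_z"]; H,W=z.shape
    f=H/2/np.tan(np.radians(c["vertical_fov"])/2)
    v,u=np.mgrid[:H,:W]
    P=np.stack([(u-c["cx"])/f*z,(v-c["cy"])/f*z,z],-1)
    T=np.array(c["extrinsics"]); c["P"]=P@T[:3,:3].T+T[:3,3]; c["f"]=f; c["T"]=T
    return c
def save(c,n): cv2.imwrite("pics/"+n,c["color"][:,:,::-1])
E
python3 - <<'E'
from h import *
for n in("scene","top"):
    c=cap(n); save(c,n+"0.png"); np.savez("pics/"+n+"0.npz",P=c["P"],z=c["range_z"],c=c["color"],T=c["T"],f=c["f"],cc=[c["cx"],c["cy"]]); print(n,c["T"].round(3).tolist(),c["f"])
print(monitor.sense())
E
```

```text
scene [[0.52, 0.677, -0.521, 1.038], [0.854, -0.409, 0.321, -0.298], [0.004, -0.612, -0.791, 0.896], [0.0, 0.0, 0.0, 1.0]] 497.9197113155576
top [[-0.001, -0.998, 0.068, 0.504], [-1.0, -0.0, -0.015, -0.01], [0.015, -0.068, -0.998, 1.116], [0.0, 0.0, 0.0, 1.0]] 472.7447008970008
{'time_s': 0.1, 'joints': array([-5.36526202e+01,  2.20875650e+01,  3.87968668e-01, -2.43248806e-02,
       -6.84093100e+01, -1.48148914e+01]), 'joint_velocities': array([-0.08909552, -0.14981642,  0.20115696,  0.16767344,  0.03511246,
       -0.09300373]), 'effort': array([ 4.64975165e-04, -3.91690350e+01,  1.87935770e+01,  4.23189461e+00,
        1.34558298e-02, -8.53863412e-05]), 'tcp_pos': array([ 0.2291991 , -0.58089544,  0.22156126]), 'ee_rot': array([[-9.30267023e-01, -3.66882285e-01, -8.08574763e-04],
       [-3.66883161e-01,  9.30265355e-01,  1.76489760e-03],
       [ 1.04679423e-04,  1.93847851e-03, -9.99998116e-01]]), 'wrist_force': array([-0.08041286, -0.15040663, -0.2278535 ]), 'moment': array([ 0.01169708, -0.04949144,  0.01559656]), 'gripper_force': 0.0, 'gripper_width': 1.000558878229075}
```

View pics/scene0.png

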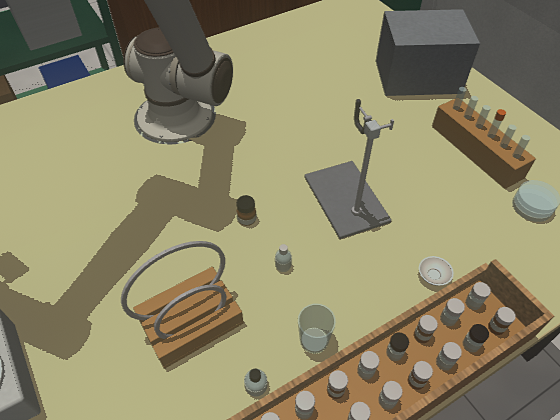

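View pics/top0.png

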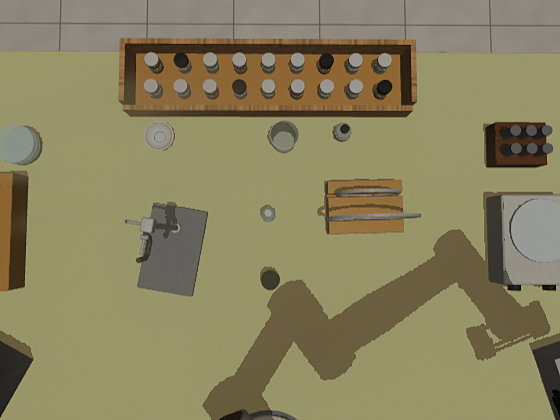

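The scene view shows the large hoop in the rack slot nearer the robot (scene ~(175,280)) and the stand with its hook at (358,110). The top view has the hoop rim at row ~215, cols 318–420, the hook at about (143,245), and the base plate at cols 137–208.

```bash
python3 - <<'E'
from h import *
D={n:np.load(f"pics/{n}0.npz") for n in("scene","top")}
def table(P,m,name):
    p=P[m]; print(name,len(p)); return p
for n,d in D.items():
    P=d["P"];z=d["z"]>0
    hsv=cv2.cvtColor(d["c"],cv2.COLOR_RGB2HSV)
    # hoop: in rack region above rack, 
    m=z&(P[...,2]>.06)&(P[...,2]<.3)&(P[...,0]>.35)&(P[...,0]<.6)&(P[...,1]<-.05)&(P[...,1]>-.36)
    p=P[m]; 
    big=p[p[:,2]>0.158]
    print(n,"hoop",len(p),p.min(0),p.max(0), "high",len(big))
    if len(big)>5:
        print(" mean",big.mean(0)); 
        A=np.c_[p[:,1],np.ones(len(p))]
        top=p
        q=p[p[:,0]<np.median(big[:,0])+.02]
        k=np.polyfit(q[:,1],q[:,0],1);print(" line x=ky+b",k,"yaw",np.degrees(np.arctan(k[0])),len(q))
        r=np.hypot(q[:,1:2],0)
        A=np.c_[2*q[:,1],2*q[:,2],np.ones(len(q))];s=np.linalg.lstsq(A,(q[:,1:]**2).sum(1),rcond=None)[0];print(" circ y,z",s[:2],np.sqrt(s[2]+s[0]**2+s[1]**2))
    # stand
    m=z&(P[...,2]>.19)&(P[...,2]<.35)&(P[...,0]>.3)&(P[...,0]<.65)&(P[...,1]>.08)&(P[...,1]<.45)
    p=P[m]; print(" stand hi",len(p),p.min(0).round(3),p.max(0).round(3))
    m=z&(P[...,2]>.006)&(P[...,2]<.018)&(P[...,0]>.25)&(P[...,0]<.6)&(P[...,1]>.1)&(P[...,1]<.4)&(hsv[...,1]<70)
    r=cv2.minAreaRect(P[m][:,:2].astype(np.float32)*1000); print(" base",m.sum(),r,cv2.boxPoints(r).round().tolist())
    m=z&(P[...,2]>.03)&(P[...,2]<.18)&(P[...,0]>.35)&(P[...,0]<.6)&(P[...,1]>.1)&(P[...,1]<.4)&(hsv[...,1]<70)
    print(" rod",m.sum(),np.median(P[m],0) if m.any() else "")
    m=z&(P[...,2]>.046)&(P[...,2]<.056)&(P[...,0]>.35)&(P[...,0]<.62)&(P[...,1]>-.36)&(P[...,1]<-.02)&(hsv[...,1]>80)
    r=cv2.minAreaRect(P[m][:,:2].astype(np.float32)*1000); print(" rack",m.sum(),r)
s=cv2.resize(D["scene"]["c"][80:150,330:410],(800,700)[:2],interpolation=cv2.INTER_CUBIC)
t=cv2.resize(D["top"]["c"][200:270,110:190],(800,700),interpolation=cv2.INTER_CUBIC)
cv2.imwrite("pics/hook0.png",cv2.resize(np.hstack([s,t]),(800,350))[:,:,::-1])
E
```

```text
scene hoop 1103 [ 0.54045338 -0.32082305  0.06037249] [ 0.59998815 -0.12130668  0.21482803] high 640
 mean [ 0.54840989 -0.22606401  0.19421692]
 line x=ky+b [-0.0257069   0.54285077] yaw -1.4725725675047068 1009
 circ y,z [-0.22122836  0.11457942] 0.09564286131314853
 stand hi 695 [0.46  0.201 0.19 ] [0.542 0.257 0.284]
 base 3503 ((477.5136413574219, 222.05120849609375), (131.6857452392578, 203.07205200195312), 80.2240982055664) [[366.0, 174.0], [566.0, 140.0], [589.0, 270.0], [389.0, 304.0]]
 rod 274 [0.53016038 0.21029515 0.11041263]
 rack 3412 ((542.7529907226562, -153.22044372558594), (154.7752227783203, 334.96923828125), 20.722291946411133)
top hoop 465 [ 0.5407938  -0.31739142  0.06094921] [ 0.59993299 -0.12040264  0.21638207] high 270
 mean [ 0.54585076 -0.21039234  0.19796943]
 line x=ky+b [-0.02222486  0.54097835] yaw -1.2731809056228398 339
 circ y,z [-0.2195654   0.11707368] 0.0959785142723626
 stand hi 574 [0.459 0.202 0.191] [0.539 0.256 0.285]
 base 4382 ((476.7853088378906, 222.74386596679688), (130.49771118164062, 198.73463439941406), 79.9830551147461) [[368.0, 176.0], [563.0, 141.0], [586.0, 270.0], [390.0, 304.0]]
 rod 84 [0.52484021 0.20976682 0.11272803]
 rack 2536 ((566.651123046875, -219.75350952148438), (106.66783142089844, 172.77401733398438), 0.01908332295715809)
```

View pics/hook0.png

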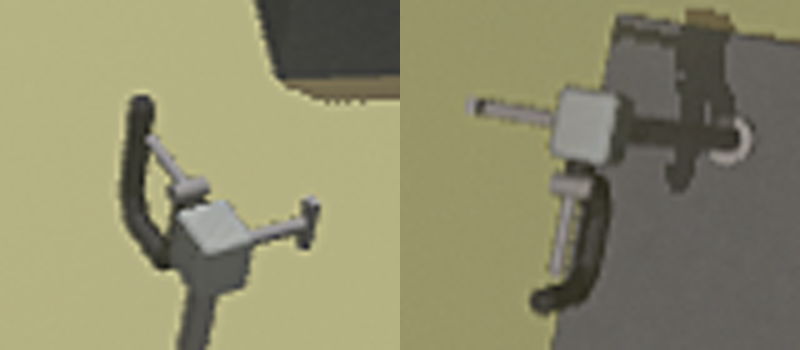

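The crop shows the dark J-bar with the bright gate closing towards its tip, and the clamp screw sticking out to world +y. So I will grip on the hoop's -y side. Next I refine the hoop plane and the hook heights.

```bash
python3 - <<'E'
from h import *
D={n:np.load(f"pics/{n}0.npz") for n in("scene","top")}
for n,d in D.items():
    P=d["P"];z=d["z"]>0
    m=z&(P[...,2]>.065)&(P[...,2]<.3)&(P[...,0]>.52)&(P[...,0]<.572)&(P[...,1]<-.1)&(P[...,1]>-.34)
    p=P[m]
    for _ in range(6):
        c=p.mean(0);nn=np.linalg.svd(p-c)[2][2];p=p[abs((p-c)@nn)<.005]
    nn*=np.sign(nn[0]); print(n,len(p),"c",c.round(4),"n",nn.round(4))
    for y,zz in((-.221,.112),(-.249,.204)): print("  plane x at",y,zz, c[0]-(nn[1]*(y-c[1])+nn[2]*(zz-c[2]))/nn[0])
    print("  ztop",np.sort(p[:,2])[-25:].mean(),"y ext",p[:,1].min(),p[:,1].max())
    rod=np.array([.5265,.2139]);s=np.array([.985,-.172]);t=np.array([.172,.985])
    m=z&(P[...,2]>.19)&(P[...,2]<.35)&(P[...,0]>.3)&(P[...,0]<.65)&(P[...,1]>.08)&(P[...,1]<.45)
    q=P[m]; sx=(q[:,:2]-rod)@s*1000; sy=(q[:,:2]-rod)@t*1000; g=d["c"][m].mean(1)
    for a in range(-80,25,8):
        k=(sx>=a)&(sx<a+8)
        if k.sum()>3: print("  sx",a,k.sum(),"zmax",np.percentile(q[k,2],95).round(4),"sy",np.percentile(sy[k],[5,50,95]).round(1),"bright",g[k].mean().round())
    # flat clamp top
    k=(sx>-14)&(sx<12)&(abs(sy)<10)&(q[:,2]>.255); h=np.histogram(q[k,2],np.arange(.24,.3,.002)); print(h[0],h[1][0])
E
```

```text
scene 969 c [ 0.5488 -0.2273  0.1655] n [0.9997 0.0253 0.0077]
  plane x at -0.221 0.112 0.5490227919841086
  plane x at -0.249 0.204 0.5490219268427952
  ztop 0.2126912827668044 y ext -0.32082304629383784 -0.12130668296190444
  sx -72 4 zmax 0.2794 sy [-3.9 -3.4 -2.9] bright 104.0
  sx -64 101 zmax 0.2815 sy [-5.1 -2.   3.4] bright 61.0
  sx -56 32 zmax 0.2718 sy [-4.2 -1.3  2.5] bright 77.0
  sx -48 24 zmax 0.2725 sy [-4.6 -1.4  1.9] bright 95.0
  sx -40 25 zmax 0.2729 sy [-4.6 -1.6  2.3] bright 95.0
  sx -32 17 zmax 0.2714 sy [-6.2 -2.9  1. ] bright 93.0
  sx -24 52 zmax 0.2744 sy [-7.3 -2.8  6.3] bright 97.0
  sx -16 28 zmax 0.2722 sy [-10.7  -4.4   7.3] bright 122.0
  sx -8 84 zmax 0.2723 sy [-11.1  -4.7  39.3] bright 124.0
  sx 0 207 zmax 0.272 sy [-10.8  -0.8  41.2] bright 99.0
  sx 8 121 zmax 0.2721 sy [-10.9  -1.9   9. ] bright 98.0
[ 0  0  0  0  0  0  0  1  3  2  4  2  4  5 18 56 27  0  0  0  0  0  0  0
  0  0  0  0  0] 0.24
top 336 c [ 0.5457 -0.2118  0.1815] n [ 0.9997  0.0227 -0.0099]
  plane x at -0.221 0.112 0.5452149475575573
  plane x at -0.249 0.204 0.546759222054068
  ztop 0.21376087037036517 y ext -0.3173914192674962 -0.1204026376600251
  sx -72 17 zmax 0.2832 sy [-4.3 -2.1  3.3] bright 75.0
  sx -64 50 zmax 0.283 sy [-4.3 -2.3  3.1] bright 49.0
  sx -56 37 zmax 0.2743 sy [-3.8 -0.8  3.3] bright 76.0
  sx -48 37 zmax 0.2749 sy [-3.4 -0.4  4.4] bright 83.0
  sx -40 35 zmax 0.2734 sy [-4.3 -0.2  4.3] bright 81.0
  sx -32 38 zmax 0.2737 sy [-5.8 -0.6  3.4] bright 86.0
  sx -24 47 zmax 0.2748 sy [-6.  -1.9  6.5] bright 91.0
  sx -16 52 zmax 0.2742 sy [-10.1  -1.7   9.3] bright 110.0
  sx -8 126 zmax 0.2738 sy [-10.1   1.8  39.7] bright 116.0
  sx 0 100 zmax 0.274 sy [-10.2  -0.1  38.6] bright 118.0
  sx 8 35 zmax 0.273 sy [-10.6  -2.4   8.8] bright 121.0
[ 0  0  0  0  0  0  0  3  2  1  1  3  2  6 16 77 50 15  0  1  0  0  0  0
  0  0  0  0  0] 0.24
```

Request:
drive_tool(moves=[{"delta_pos":[0,0,-40],"turn":-0.17},{"delta_pos":[0,0,-40],"turn":-0.175},{"delta_pos":[0,0,-20],"turn":-0.175},{"turn":-0.175},{"turn":-0.175},{"turn":-0.175},{"turn":-0.175},{}])

```text
invalid input
```

Request:
drive_tool(moves=[{"delta_pos":[0,0,-40],"turn":-0.17,"claw":1},{"delta_pos":[0,0,-40],"turn":-0.175,"claw":1},{"delta_pos":[0,0,-20],"turn":-0.175,"claw":1},{"delta_pos":[0,0,0],"turn":-0.175,"claw":1},{"delta_pos":[0,0,0],"turn":-0.175,"claw":1},{"delta_pos":[0,0,0],"turn":-0.175,"claw":1},{"delta_pos":[0,0,0],"turn":-0.175,"claw":1},{"delta_pos":[0,0,0],"turn":0,"claw":1}])

```text
time_s: 1.1
tcp_pos: [0.2293, -0.5811, 0.322]
ee_rot: [[0.023, -1.0, -0.001], [-1.0, -0.023, 0.001], [-0.001, 0.0, -1.0]]
wrist_force: [-0.9, -0.3, -0.3]
gripper_width: 1.002
gripper_force: 0.0
```

Request:
drive_tool(moves=[{"delta_pos":[-46.5,-46.6,0],"turn":0,"claw":1},{"delta_pos":[-46.5,-46.6,0],"turn":0,"claw":1},{"delta_pos":[-46.5,-46.6,0],"turn":0,"claw":1},{"delta_pos":[-46.5,-46.6,0],"turn":0,"claw":1},{"delta_pos":[-46.5,-46.6,0],"turn":0,"claw":1},{"delta_pos":[-46.5,-46.6,0],"turn":0,"claw":1},{"delta_pos":[-46.5,-46.6,0],"turn":0,"claw":1},{"delta_pos":[0,0,30],"turn":0,"claw":1},{"delta_pos":[0,0,30],"turn":0,"claw":1},{"delta_pos":[0,0,0],"turn":0,"claw":1}])

```text
time_s: 2.35
tcp_pos: [0.5299, -0.264, 0.2598]
ee_rot: [[0.023, -1.0, -0.006], [-1.0, -0.023, 0.002], [-0.002, 0.006, -1.0]]
wrist_force: [-1.0, -0.3, 0.0]
gripper_width: 1.002
gripper_force: 0.0
```

```bash
python3 - <<'E'
from h import *
c=cap("wrist"); save(c,"w1.png"); P=c["P"];z=c["range_z"]>0
print(c["T"].round(3).tolist(),monitor.sense()["tcp_pos"])
m=z&(P[...,2]>.16)&(P[...,2]<.225)&(P[...,0]>.52)&(P[...,0]<.572)&(P[...,1]<-.1)&(P[...,1]>-.34)
p=P[m];print(len(p))
for y in np.arange(-.30,-.14,.02):
    q=p[abs(p[:,1]-y)<.01]
    if len(q)>5: print(y.round(3),len(q),np.percentile(q[:,0],[5,50,95]).round(4),np.percentile(q[:,2],95).round(4))
E
```

```text
[[-1.0, -0.02, -0.013, 0.533], [-0.023, 0.956, 0.292, -0.344], [0.007, 0.292, -0.956, 0.421], [0.0, 0.0, 0.0, 1.0]] [ 0.53094999 -0.26474696  0.26206117]
1079
-0.3 160 [0.542  0.5448 0.5475] 0.1796
-0.28 230 [0.5412 0.5441 0.547 ] 0.1958
-0.26 223 [0.5405 0.5434 0.5461] 0.2054
-0.24 190 [0.5401 0.5425 0.5451] 0.2104
-0.22 105 [0.5391 0.5415 0.5447] 0.2112
-0.2 11 [0.5389 0.5414 0.544 ] 0.2077
-0.18 101 [0.5383 0.5407 0.544 ] 0.2063
-0.16 50 [0.5383 0.541  0.5437] 0.1983
```

View pics/w1.png

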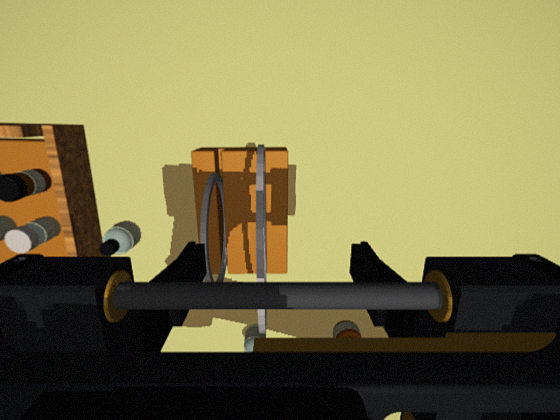

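Request:
drive_tool(moves=[{"delta_pos":[-7.6,-6.5,0],"turn":-0.01,"claw":1},{"delta_pos":[-7.6,-6.5,0],"turn":0,"claw":1},{"delta_pos":[0,0,20],"turn":0,"claw":0.6},{"delta_pos":[0,0,20],"turn":0,"claw":0.5},{"delta_pos":[0,0,20],"turn":0,"claw":0.4},{"delta_pos":[0,0,8],"turn":0,"claw":0.4},{"delta_pos":[0,0,0],"turn":0,"claw":0.4},{"delta_pos":[0,0,0],"turn":0,"claw":0.4}])

```text
time_s: 3.4
tcp_pos: [0.5446, -0.2492, 0.1957]
ee_rot: [[0.035, -0.999, 0.002], [-0.999, -0.035, -0.001], [0.001, -0.002, -1.0]]
wrist_force: [0.5, -0.6, -0.2]
gripper_width: 0.437
gripper_force: 0.0
```

```bash
python3 - <<'E'
from h import *
print(monitor.sense()["tcp_pos"],monitor.sense()["wrist_force"])
c=cap("wrist"); P=c["P"];z=c["range_z"]>0
m=z&(P[...,2]>.16)&(P[...,2]<.225)&(P[...,0]>.53)&(P[...,0]<.56)&(P[...,1]<-.1)&(P[...,1]>-.34)
p=P[m];k=np.polyfit(p[:,1],p[:,0],1);print(k,np.polyval(k,-.249))
print(monitor.sense()["tcp_pos"])
E
```

```text
[ 0.54456291 -0.24923614  0.19571736] [ 0.53652373 -0.61317382 -0.15323296]
[-0.03500049  0.53427929] 0.5429944141483346
[ 0.54448632 -0.24927155  0.19571366]
```

Request:
drive_tool(moves=[{"delta_pos":[0,1.3,3.5],"turn":0,"claw":0.3},{"delta_pos":[0,0,0],"turn":0,"claw":0.2},{"delta_pos":[0,0,0],"turn":0,"claw":0.1},{"delta_pos":[0,0,0],"turn":0,"claw":0},{"delta_pos":[0,0,0],"turn":0,"claw":0},{"delta_pos":[0,0,0],"turn":0,"claw":0},{"delta_pos":[0,0,0],"turn":0,"claw":0}])

```text
time_s: 4.32
tcp_pos: [0.5426, -0.2492, 0.1911]
ee_rot: [[0.035, -0.999, 0.0], [-0.999, -0.035, -0.0], [0.0, -0.0, -1.0]]
wrist_force: [0.9, -0.6, 0.3]
gripper_width: 0.06
gripper_force: 30.0
```

Request:
drive_tool(moves=[{"delta_pos":[0,0,-3],"turn":0,"claw":0},{"delta_pos":[0,0,-8],"turn":0,"claw":0},{"delta_pos":[0,0,-15],"turn":0,"claw":0},{"delta_pos":[0,0,-18],"turn":0,"claw":0},{"delta_pos":[0,0,-20],"turn":0,"claw":0},{"delta_pos":[0,0,-20],"turn":0,"claw":0},{"delta_pos":[0,0,-20],"turn":0,"claw":0},{"delta_pos":[0,0,-20],"turn":0,"claw":0},{"delta_pos":[0,0,-8],"turn":0,"claw":0},{"delta_pos":[0,0,0],"turn":0,"claw":0}])

```text
time_s: 5.58
tcp_pos: [0.5424, -0.2491, 0.3237]
ee_rot: [[0.035, -0.999, 0.001], [-0.999, -0.035, -0.0], [0.0, -0.001, -1.0]]
wrist_force: [0.4, -0.7, -3.1]
gripper_width: 0.06
gripper_force: 29.9
```

```bash
cat >> h.py <<'E'
def inhand(c):
    s=monitor.sense();R=s["ee_rot"];t=s["tcp_pos"];P=c["P"];q=(P-t)@R
    m=(c["range_z"]>0)&(abs(q[...,1])<.02)&(q[...,0]>-.16)&(q[...,0]<.1)&(q[...,2]>-.03)&(q[...,2]<.19)
    return q[m],m
E
python3 - <<'E'
from h import *
s=monitor.sense();print(s["tcp_pos"],s["wrist_force"],s["moment"])
for n in("scene","top"):
    c=cap(n); save(c,n+"1.png"); q,m=inhand(c)
    q=q[q[:,2]>-.008]
    def fit(q):
        A=np.c_[2*q[:,0],2*q[:,2],np.ones(len(q))];b=np.linalg.lstsq(A,(q[:,[0,2]]**2).sum(1),rcond=None)[0];return b[:2],np.sqrt(b[2]+b[:2]@b[:2])
    for _ in range(4):
        b,r=fit(q); q=q[abs(np.hypot(q[:,0]-b[0],q[:,2]-b[1])-r)<.007]
    print(n,len(q),"centre x,z tool",b,r,"y med",np.median(q[:,1]),"slopes y~x,z",np.linalg.lstsq(np.c_[q[:,0],q[:,2],np.ones(len(q))],q[:,1],rcond=None)[0])
E
```

```text
[ 0.54243248 -0.24913075  0.32372841] [ 0.38112119 -0.68627902 -3.08026662] [-0.07646936  0.1247667   0.02620533]
scene 1406 centre x,z tool [-0.02974599  0.07680082] 0.09593528606841259 y med -0.003917524942709673 slopes y~x,z [ 0.00568246 -0.01525063 -0.00202545]
top 0 centre x,z tool [0. 0.] 0.0 y med nan slopes y~x,z [0. 0. 0.]
  return _methods._mean(a, axis=axis, dtype=dtype,
  ret = ret.dtype.type(ret / rcount)
```

View pics/scene1.png

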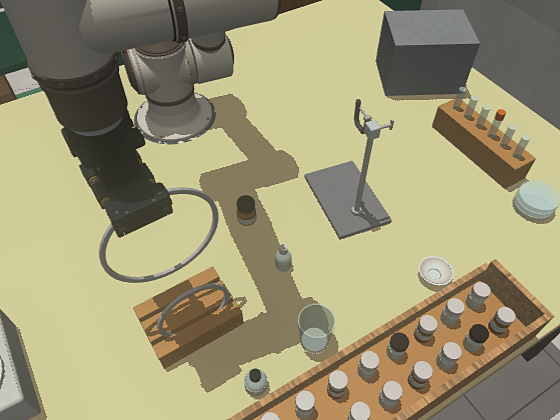

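The hoop is in the grip at scene (160,233), level, with the rack and small hoop undisturbed. I carry it back towards the robot, then across.

Request:
drive_tool(moves=[{"delta_pos":[-15,10,0],"turn":0,"claw":0},{"delta_pos":[-30,19,0],"turn":0,"claw":0},{"delta_pos":[-38,24,0],"turn":0,"claw":0},{"delta_pos":[-38,24,0],"turn":0,"claw":0},{"delta_pos":[-38,24,0],"turn":0,"claw":0},{"delta_pos":[-38,24,0],"turn":0,"claw":0},{"delta_pos":[-38,5,0],"turn":0,"claw":0},{"delta_pos":[-38,0,0],"turn":0,"claw":0},{"delta_pos":[-38,0,0],"turn":0,"claw":0},{"delta_pos":[-30,0,0],"turn":0,"claw":0},{"delta_pos":[-15,0,0],"turn":0,"claw":0},{"delta_pos":[0,0,0],"turn":0,"claw":0}])

```text
time_s: 7.18
tcp_pos: [0.3998, 0.1023, 0.3226]
ee_rot: [[0.036, -0.999, -0.001], [-0.999, -0.036, -0.001], [0.001, 0.001, -1.0]]
wrist_force: [0.3, -0.6, -1.7]
gripper_width: 0.067
gripper_force: 29.9
```

Request:
drive_tool(moves=[{"delta_pos":[-15,0,0],"turn":0.05,"claw":0},{"delta_pos":[-25,0,0],"turn":0.053,"claw":0},{"delta_pos":[-25,0,0],"turn":0.053,"claw":0},{"delta_pos":[-15,0,0],"turn":0.052,"claw":0},{"delta_pos":[0,0,0],"turn":0,"claw":0}])

```text
time_s: 7.8
tcp_pos: [0.4036, 0.1814, 0.3226]
ee_rot: [[-0.172, -0.985, -0.001], [-0.985, 0.172, -0.001], [0.001, 0.001, -1.0]]
wrist_force: [-0.1, -0.7, -3.3]
gripper_width: 0.063
gripper_force: 29.9
```

Request:
drive_tool(moves=[{"delta_pos":[-11.3,0,0],"turn":0,"claw":0},{"delta_pos":[-11.3,0,0],"turn":0,"claw":0},{"delta_pos":[0,0,0],"turn":0,"claw":0},{"delta_pos":[0,0,0],"turn":0,"claw":0}])

```text
time_s: 8.3
tcp_pos: [0.4073, 0.204, 0.323]
ee_rot: [[-0.172, -0.985, -0.0], [-0.985, 0.172, -0.0], [0.0, 0.0, -1.0]]
wrist_force: [-0.6, 0.5, -2.1]
gripper_width: 0.064
gripper_force: 29.9
```

```bash
cat >> h.py <<'E'
def fitc(q):
    for _ in range(6):
        A=np.c_[2*q[:,0],2*q[:,2],np.ones(len(q))];b=np.linalg.lstsq(A,(q[:,[0,2]]**2).sum(1),rcond=None)[0];r=np.sqrt(b[2]+b[:2]@b[:2])
        q=q[abs(np.hypot(q[:,0]-b[0],q[:,2]-b[1])-r)<.007]
    return b[:2],r,q
E
python3 - <<'E'
from h import *
s=monitor.sense();print(s["tcp_pos"],s["wrist_force"],s["moment"])
R=s["ee_rot"];t=s["tcp_pos"]
c=cap("scene"); save(c,"scene2.png"); q,m=inhand(c); q=q[q[:,2]>-.008]
b,r,q=fitc(q);print(len(q),b,r,np.median(q[:,1]),np.linalg.lstsq(np.c_[q[:,0],q[:,2],np.ones(len(q))],q[:,1],rcond=None)[0])
cv2.imwrite("pics/s2crop.png",cv2.resize(c["color"][40:260,180:440],(780,660)[:2] if 0 else (700,592),interpolation=cv2.INTER_CUBIC)[:,:,::-1])
E
```

```text
[0.40728821 0.20404701 0.32296341] [-0.62748701  0.53619188 -2.07799009] [-0.08814653  0.051634   -0.03480702]
951 [-0.02883762  0.078584  ] 0.09577424953913459 -0.003268766106812565 [ 0.00564494 -0.01064081 -0.00197494]
```

View pics/s2crop.png

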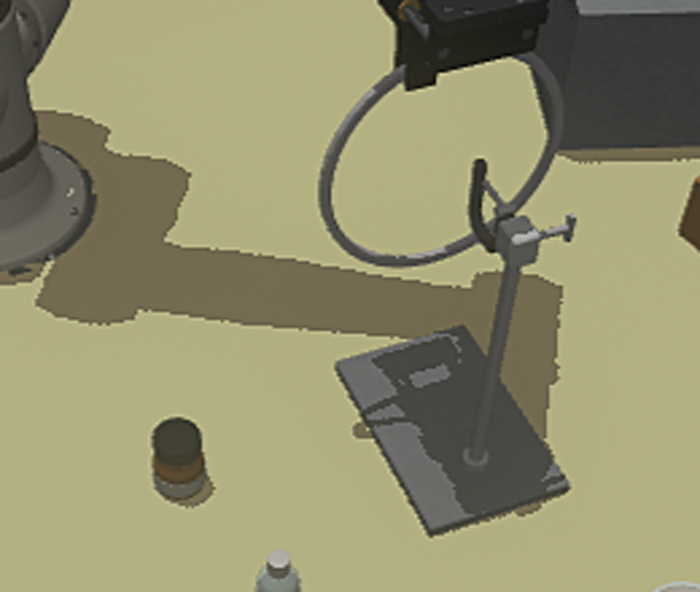

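The crop shows the hoop hanging clear in front of the hook tip at crop (480,165), with nothing touching. I advance over the hook.

Request:
drive_tool(moves=[{"delta_pos":[0,-10,0],"turn":0,"claw":0},{"delta_pos":[0,-14,0],"turn":0,"claw":0},{"delta_pos":[0,-14,0],"turn":0,"claw":0},{"delta_pos":[0,-14,0],"turn":0,"claw":0},{"delta_pos":[0,-13,0],"turn":0,"claw":0},{"delta_pos":[0,-8.5,0],"turn":0,"claw":0},{"delta_pos":[0,0,10],"turn":0,"claw":0},{"delta_pos":[0,0,10],"turn":0,"claw":0},{"delta_pos":[0,0,10],"turn":0,"claw":0},{"delta_pos":[0,0,5],"turn":0,"claw":0},{"delta_pos":[0,0,0],"turn":0,"claw":0},{"delta_pos":[0,0,0],"turn":0,"claw":0}])

```text
time_s: 9.85
tcp_pos: [0.48, 0.1917, 0.2885]
ee_rot: [[-0.172, -0.985, 0.001], [-0.985, 0.172, 0.0], [-0.0, -0.001, -1.0]]
wrist_force: [-0.0, -0.3, -2.7]
gripper_width: 0.065
gripper_force: 29.9
```

```bash
python3 - <<'E'
from h import *
s=monitor.sense();print(s["tcp_pos"],s["wrist_force"],s["moment"])
c=cap("scene"); save(c,"scene3.png")
cv2.imwrite("pics/s3crop.png",cv2.resize(c["color"][60:160,300:420],(720,600),interpolation=cv2.INTER_CUBIC)[:,:,::-1])
c=cap("wrist"); save(c,"w3.png")
P=c["P"];t=s["tcp_pos"];R=s["ee_rot"]
E
```

```text
[0.47997114 0.19165586 0.28848649] [-0.02772793 -0.32892916 -2.65453131] [-0.03297944  0.0959795   0.01697246]
```

View pics/s3crop.png

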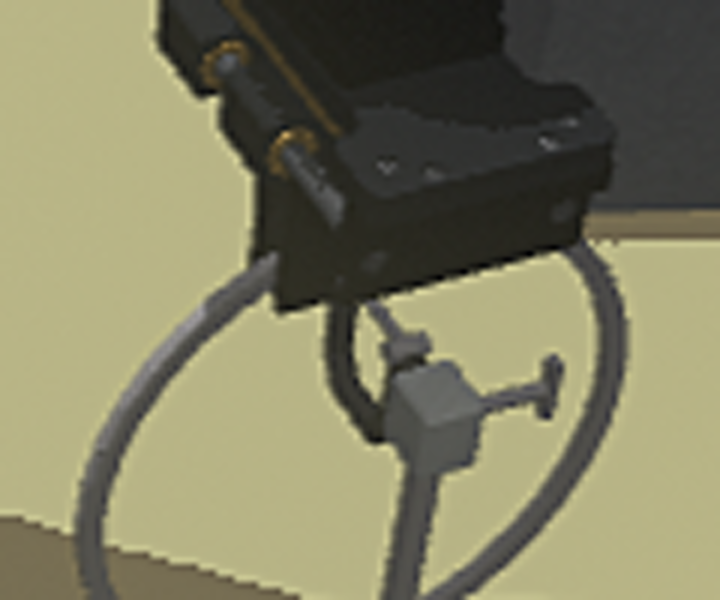

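View pics/w3.png

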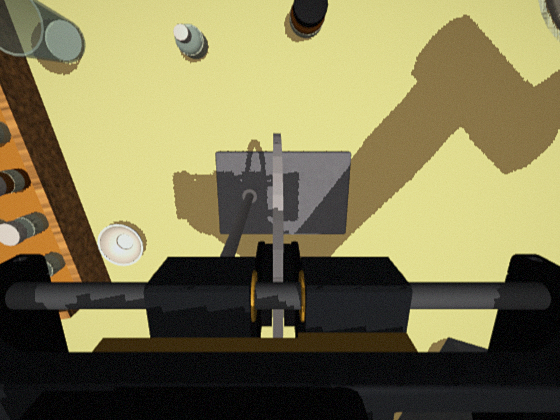

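The hoop now encircles the hook: the gate sits at crop (385,330), under the hidden rim top, and in the wrist view the rim runs parallel to the base plate. I go down to the gate, slowly near contact.

Request:
drive_tool(moves=[{"delta_pos":[0,0,6],"turn":0,"claw":0},{"delta_pos":[0,0,7],"turn":0,"claw":0},{"delta_pos":[0,0,6],"turn":0,"claw":0},{"delta_pos":[0,0,3],"turn":0,"claw":0},{"delta_pos":[0,0,0],"turn":0,"claw":0},{"delta_pos":[0,0,0],"turn":0,"claw":0}])

```text
time_s: 10.7
tcp_pos: [0.48, 0.1916, 0.2663]
ee_rot: [[-0.172, -0.985, 0.0], [-0.985, 0.172, 0.0], [-0.0, -0.0, -1.0]]
wrist_force: [0.3, -0.2, -2.7]
gripper_width: 0.064
gripper_force: 29.9
```

Request:
drive_tool(moves=[{"delta_pos":[0,0,1],"turn":0,"claw":0},{"delta_pos":[0,0,1],"turn":0,"claw":0},{"delta_pos":[0,0,1],"turn":0,"claw":0},{"delta_pos":[0,0,1],"turn":0,"claw":0},{"delta_pos":[0,0,0],"turn":0,"claw":0}])

```text
time_s: 11.32
tcp_pos: [0.4797, 0.1915, 0.262]
ee_rot: [[-0.172, -0.985, -0.0], [-0.985, 0.172, -0.0], [0.0, 0.0, -1.0]]
wrist_force: [-0.3, -0.6, -1.8]
gripper_width: 0.069
gripper_force: 29.9
```

Request:
drive_tool(moves=[{"delta_pos":[0,0,1],"turn":0,"claw":0},{"delta_pos":[0,0,1],"turn":0,"claw":0},{"delta_pos":[0,0,0],"turn":0,"claw":0}])

```text
time_s: 11.7
tcp_pos: [0.4797, 0.1915, 0.2599]
ee_rot: [[-0.172, -0.985, -0.0], [-0.985, 0.172, -0.0], [0.0, 0.0, -1.0]]
wrist_force: [0.2, 0.4, -2.8]
gripper_width: 0.067
gripper_force: 29.9
```

Request:
drive_tool(moves=[{"delta_pos":[0,0,1],"turn":0,"claw":0},{"delta_pos":[0,0,0],"turn":0,"claw":0}])

```text
time_s: 11.95
tcp_pos: [0.4799, 0.1916, 0.2594]
ee_rot: [[-0.172, -0.985, 0.001], [-0.985, 0.172, 0.0], [-0.0, -0.0, -1.0]]
wrist_force: [0.1, 0.6, -0.8]
gripper_width: 0.064
gripper_force: 29.9
```

Request:
drive_tool(moves=[{"delta_pos":[0,0,1],"turn":0,"claw":0},{"delta_pos":[0,0,0],"turn":0,"claw":0}])

```text
time_s: 12.2
tcp_pos: [0.48, 0.1916, 0.2587]
ee_rot: [[-0.172, -0.985, 0.001], [-0.985, 0.172, 0.0], [-0.001, -0.001, -1.0]]
wrist_force: [-1.1, -0.7, 1.4]
gripper_width: 0.065
gripper_force: 29.9
```

Request:
drive_tool(moves=[{"delta_pos":[0,0,1],"turn":0,"claw":0},{"delta_pos":[0,0,0],"turn":0,"claw":0}])

```text
time_s: 12.45
tcp_pos: [0.4799, 0.1916, 0.2573]
ee_rot: [[-0.172, -0.985, 0.001], [-0.985, 0.172, 0.0], [-0.0, -0.0, -1.0]]
wrist_force: [-1.3, -0.6, 1.8]
gripper_width: 0.063
gripper_force: 29.9
```

Request:
drive_tool(moves=[{"delta_pos":[0,0,1],"turn":0,"claw":0},{"delta_pos":[0,0,1],"turn":0,"claw":0},{"delta_pos":[0,0,1],"turn":0,"claw":0},{"delta_pos":[0,0,0],"turn":0,"claw":0}])

```text
time_s: 12.95
tcp_pos: [0.4799, 0.1916, 0.2541]
ee_rot: [[-0.172, -0.985, 0.0], [-0.985, 0.172, 0.0], [-0.0, -0.0, -1.0]]
wrist_force: [-1.7, -0.3, 2.1]
gripper_width: 0.063
gripper_force: 29.9
```

Request:
drive_tool(moves=[{"delta_pos":[0,0,1.5],"turn":0,"claw":0},{"delta_pos":[0,0,1.5],"turn":0,"claw":0},{"delta_pos":[0,0,1.5],"turn":0,"claw":0},{"delta_pos":[0,0,1.5],"turn":0,"claw":0},{"delta_pos":[0,0,0],"turn":0,"claw":0}])

```text
time_s: 13.58
tcp_pos: [0.4799, 0.1917, 0.2481]
ee_rot: [[-0.172, -0.985, 0.0], [-0.985, 0.172, 0.0], [-0.001, -0.0, -1.0]]
wrist_force: [0.6, -0.2, 4.3]
gripper_width: 0.062
gripper_force: 29.9
```

```bash
cat > chk.py <<'E'
from h import *
s=monitor.sense();print(s["tcp_pos"],s["wrist_force"])
c=cap("scene"); q,m=inhand(c); q=q[q[:,2]>.0]
b,r,q=fitc(q);print(len(q),b,r,np.median(q[:,1]),np.linalg.lstsq(np.c_[q[:,0],q[:,2],np.ones(len(q))],q[:,1],rcond=None)[0])
print("rim inner top z",s["tcp_pos"][2]-b[1]+.092)
E
python3 chk.py
```

```text
[0.47993012 0.19167825 0.24810071] [ 0.60867175 -0.15833419  4.26623582]
799 [-0.03051521  0.07755052] 0.0958172367610894 -0.0034811066994623616 [ 0.00619335 -0.01641293 -0.00135006]
rim inner top z 0.26255019021587567
```

Request:
drive_tool(moves=[{"delta_pos":[0,0,1.5],"turn":0,"claw":0},{"delta_pos":[0,0,1.5],"turn":0,"claw":0},{"delta_pos":[0,0,1.5],"turn":0,"claw":0},{"delta_pos":[0,0,1.5],"turn":0,"claw":0},{"delta_pos":[0,0,0],"turn":0,"claw":0}])

```text
time_s: 14.25
tcp_pos: [0.4791, 0.1914, 0.2414]
ee_rot: [[-0.172, -0.985, -0.002], [-0.985, 0.172, -0.0], [0.001, 0.002, -1.0]]
wrist_force: [-2.1, 0.7, 2.8]
gripper_width: 0.064
gripper_force: 29.9
```

Request:
drive_tool(moves=[{"delta_pos":[0,0,1.5],"turn":0,"claw":0},{"delta_pos":[0,0,1.5],"turn":0,"claw":0},{"delta_pos":[0,0,1.5],"turn":0,"claw":0},{"delta_pos":[0,0,0],"turn":0,"claw":0}])

```text
time_s: 14.75
tcp_pos: [0.4793, 0.1914, 0.2371]
ee_rot: [[-0.172, -0.985, -0.001], [-0.985, 0.172, -0.0], [0.001, 0.001, -1.0]]
wrist_force: [-2.0, 0.9, 1.8]
gripper_width: 0.061
gripper_force: 29.9
```

Request:
drive_tool(moves=[{"delta_pos":[0,0,1.5],"turn":0,"claw":0},{"delta_pos":[0,0,1.5],"turn":0,"claw":0},{"delta_pos":[0,0,0],"turn":0,"claw":0}])

```text
time_s: 15.12
tcp_pos: [0.4794, 0.1915, 0.2341]
ee_rot: [[-0.172, -0.985, -0.001], [-0.985, 0.172, -0.0], [0.0, 0.001, -1.0]]
wrist_force: [-2.1, 0.3, 2.2]
gripper_width: 0.071
gripper_force: 29.9
```

```bash
python3 chk.py
```

```text
[0.47935548 0.19145202 0.23408403] [-2.05740319  0.30601986  2.15733467]
750 [-0.03022045  0.07753027] 0.09588750569276094 -0.0027249333382226423 [-0.00422558 -0.01017003 -0.00135115]
rim inner top z 0.2485537593423157
```

Request:
drive_tool(moves=[{"delta_pos":[0,0,1],"turn":0,"claw":0},{"delta_pos":[0,0,1],"turn":0,"claw":0},{"delta_pos":[0,0,1],"turn":0,"claw":0},{"delta_pos":[0,0,0],"turn":0,"claw":0}])

```text
time_s: 15.68
tcp_pos: [0.4787, 0.1914, 0.2305]
ee_rot: [[-0.172, -0.985, -0.003], [-0.985, 0.172, -0.0], [0.001, 0.003, -1.0]]
wrist_force: [-4.5, 2.1, -1.0]
gripper_width: 0.065
gripper_force: 30.0
```

Request:
drive_tool(moves=[{"delta_pos":[0,0,1],"turn":0,"claw":0},{"delta_pos":[0,0,1],"turn":0,"claw":0},{"delta_pos":[0,0,0],"turn":0,"claw":0}])

```text
time_s: 16.05
tcp_pos: [0.4791, 0.1912, 0.2289]
ee_rot: [[-0.172, -0.985, -0.002], [-0.985, 0.172, -0.001], [0.001, 0.002, -1.0]]
wrist_force: [-5.4, 0.8, -2.2]
gripper_width: 0.06
gripper_force: 30.0
```

Request:
drive_tool(moves=[{"delta_pos":[0,0,1],"turn":0,"claw":0},{"delta_pos":[0,0,0.5],"turn":0,"claw":0},{"delta_pos":[0,0,0],"turn":0,"claw":0}])

```text
time_s: 16.42
tcp_pos: [0.4798, 0.1913, 0.2281]
ee_rot: [[-0.172, -0.985, -0.0], [-0.985, 0.172, -0.0], [0.0, 0.0, -1.0]]
wrist_force: [-4.6, -0.0, -0.7]
gripper_width: 0.065
gripper_force: 29.9
```

Request:
drive_tool(moves=[{"delta_pos":[0,0,1],"turn":0,"claw":0},{"delta_pos":[0,0,0],"turn":0,"claw":0}])

```text
time_s: 16.68
tcp_pos: [0.4799, 0.1918, 0.2271]
ee_rot: [[-0.172, -0.985, 0.0], [-0.985, 0.172, 0.001], [-0.001, -0.0, -1.0]]
wrist_force: [-4.4, 1.3, -0.7]
gripper_width: 0.064
gripper_force: 29.9
```

Request:
drive_tool(moves=[{"delta_pos":[0,0,1],"turn":0,"claw":0},{"delta_pos":[0,0,0],"turn":0,"claw":0}])

```text
time_s: 16.92
tcp_pos: [0.4797, 0.1917, 0.2259]
ee_rot: [[-0.172, -0.985, -0.0], [-0.985, 0.172, 0.0], [-0.0, 0.0, -1.0]]
wrist_force: [-4.7, 1.5, 0.1]
gripper_width: 0.062
gripper_force: 29.9
```

```bash
python3 chk.py; python3 - <<'E'
from h import *
c=cap("scene")
cv2.imwrite("pics/s4crop.png",cv2.resize(c["color"][70:150,320:410],(720,640)[:2] if 0 else (675,600),interpolation=cv2.INTER_CUBIC)[:,:,::-1])
E
```

```text
[0.47974125 0.19174716 0.22594029] [-4.65246239  1.48804386  0.10930351]
736 [-0.0294891   0.07790059] 0.09582869637108343 -0.002415672046436592 [-0.00957843 -0.01187323 -0.00111014]
rim inner top z 0.24003970663085414
```

View pics/s4crop.png

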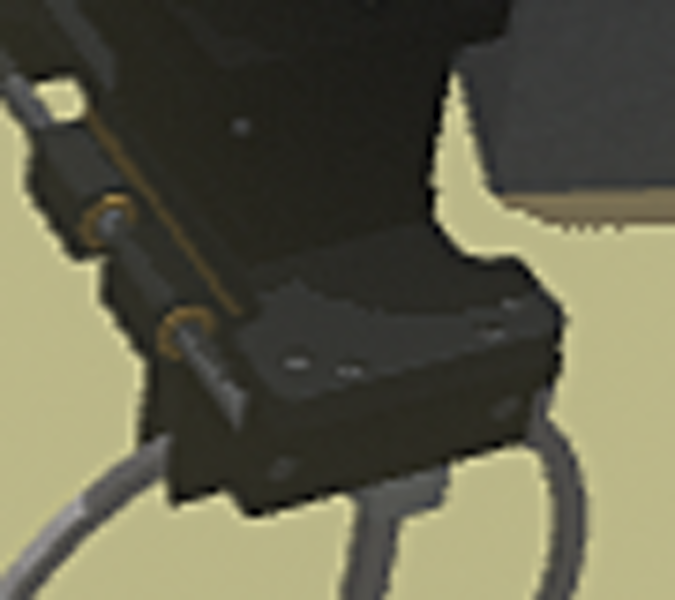

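The hook is hidden behind the gripper (only the clamp edge shows at crop (400,490)), so I go on by feel.

Request:
drive_tool(moves=[{"delta_pos":[0,0,1],"turn":0,"claw":0},{"delta_pos":[0,0,0],"turn":0,"claw":0}])

```text
time_s: 17.27
tcp_pos: [0.4798, 0.1916, 0.2251]
ee_rot: [[-0.172, -0.985, 0.0], [-0.985, 0.172, 0.0], [-0.0, -0.0, -1.0]]
wrist_force: [-5.5, 1.2, -0.7]
gripper_width: 0.064
gripper_force: 29.9
```

Request:
drive_tool(moves=[{"delta_pos":[0,0,1],"turn":0,"claw":0},{"delta_pos":[0,0,0],"turn":0,"claw":0}])

```text
time_s: 17.52
tcp_pos: [0.4796, 0.1914, 0.2239]
ee_rot: [[-0.172, -0.985, -0.001], [-0.985, 0.172, -0.0], [0.0, 0.0, -1.0]]
wrist_force: [-3.8, 0.6, -1.1]
gripper_width: 0.065
gripper_force: 29.9
```

Request:
drive_tool(moves=[{"delta_pos":[0,0,0.8],"turn":0,"claw":0},{"delta_pos":[0,0,0],"turn":0,"claw":0}])

```text
time_s: 17.77
tcp_pos: [0.4797, 0.1914, 0.2231]
ee_rot: [[-0.172, -0.985, -0.0], [-0.985, 0.172, -0.0], [0.0, 0.0, -1.0]]
wrist_force: [-4.2, 0.3, -0.6]
gripper_width: 0.061
gripper_force: 29.9
```

Request:
drive_tool(moves=[{"delta_pos":[0,0,0.8],"turn":0,"claw":0},{"delta_pos":[0,0,0],"turn":0,"claw":0}])

```text
time_s: 18.02
tcp_pos: [0.4807, 0.1916, 0.2225]
ee_rot: [[-0.172, -0.985, 0.002], [-0.985, 0.172, 0.0], [-0.001, -0.002, -1.0]]
wrist_force: [0.8, -0.5, -2.1]
gripper_width: 0.067
gripper_force: 29.9
```

The gate has snapped past: the side force is gone and only the hoop's weight is left. I feel for the seat gently.

Request:
drive_tool(moves=[{"delta_pos":[0,0,0.5],"turn":0,"claw":0},{"delta_pos":[0,0,0],"turn":0,"claw":0},{"delta_pos":[0,0,0],"turn":0,"claw":0}])

```text
time_s: 18.4
tcp_pos: [0.48, 0.1915, 0.222]
ee_rot: [[-0.172, -0.985, 0.0], [-0.985, 0.172, 0.0], [-0.0, -0.0, -1.0]]
wrist_force: [0.5, -0.6, -2.6]
gripper_width: 0.061
gripper_force: 29.9
```

Request:
drive_tool(moves=[{"delta_pos":[0,0,0.5],"turn":0,"claw":0},{"delta_pos":[0,0,0],"turn":0,"claw":0},{"delta_pos":[0,0,0],"turn":0,"claw":0}])

```text
time_s: 18.77
tcp_pos: [0.4798, 0.1915, 0.2215]
ee_rot: [[-0.172, -0.985, 0.0], [-0.985, 0.172, -0.0], [-0.0, -0.0, -1.0]]
wrist_force: [0.7, -0.2, -2.5]
gripper_width: 0.068
gripper_force: 29.9
```

Request:
drive_tool(moves=[{"delta_pos":[0,0,0.5],"turn":0,"claw":0},{"delta_pos":[0,0,0],"turn":0,"claw":0},{"delta_pos":[0,0,0],"turn":0,"claw":0}])

```text
time_s: 19.15
tcp_pos: [0.4798, 0.1915, 0.221]
ee_rot: [[-0.172, -0.985, 0.0], [-0.985, 0.172, 0.0], [-0.0, -0.0, -1.0]]
wrist_force: [0.4, -1.1, -1.0]
gripper_width: 0.063
gripper_force: 29.9
```

Request:
drive_tool(moves=[{"delta_pos":[0,0,0.3],"turn":0,"claw":0},{"delta_pos":[0,0,0],"turn":0,"claw":0},{"delta_pos":[0,0,0],"turn":0,"claw":0}])

```text
time_s: 19.52
tcp_pos: [0.4799, 0.1916, 0.2208]
ee_rot: [[-0.172, -0.985, 0.0], [-0.985, 0.172, 0.0], [-0.0, -0.0, -1.0]]
wrist_force: [-0.2, -0.2, -1.2]
gripper_width: 0.063
gripper_force: 29.9
```

Request:
drive_tool(moves=[{"delta_pos":[0,0,0.3],"turn":0,"claw":0},{"delta_pos":[0,0,0],"turn":0,"claw":0},{"delta_pos":[0,0,0],"turn":0,"claw":0}])

```text
time_s: 19.9
tcp_pos: [0.4799, 0.1916, 0.2206]
ee_rot: [[-0.172, -0.985, 0.0], [-0.985, 0.172, 0.0], [-0.0, -0.0, -1.0]]
wrist_force: [-0.2, -0.3, 0.9]
gripper_width: 0.063
gripper_force: 29.9
```

Seat contact is confirmed: the weight has been taken over, at about 3 N. I release slowly and withdraw upward.

Request:
drive_tool(moves=[{"delta_pos":[0,0,0],"turn":0,"claw":0.08},{"delta_pos":[0,0,0],"turn":0,"claw":0.1},{"delta_pos":[0,0,0],"turn":0,"claw":0.13},{"delta_pos":[0,0,0],"turn":0,"claw":0.17},{"delta_pos":[0,0,0],"turn":0,"claw":0.22},{"delta_pos":[0,0,0],"turn":0,"claw":0.28},{"delta_pos":[0,0,0],"turn":0,"claw":0.34},{"delta_pos":[0,0,0],"turn":0,"claw":0.4},{"delta_pos":[0,0,0],"turn":0,"claw":0.4},{"delta_pos":[0,0,0],"turn":0,"claw":0.4},{"delta_pos":[0,0,0],"turn":0,"claw":0.4},{"delta_pos":[0,0,0],"turn":0,"claw":0.4}])

```text
time_s: 21.4
tcp_pos: [0.4798, 0.1915, 0.2204]
ee_rot: [[-0.172, -0.985, 0.0], [-0.985, 0.172, 0.0], [-0.0, -0.0, -1.0]]
wrist_force: [0.0, 0.5, -0.1]
gripper_width: 0.403
gripper_force: 0.0
```

Request:
drive_tool(moves=[{"delta_pos":[0,0,-3],"turn":0,"claw":0.4},{"delta_pos":[0,0,-6],"turn":0,"claw":0.4},{"delta_pos":[0,0,-10],"turn":0,"claw":0.4},{"delta_pos":[0,0,-15],"turn":0,"claw":0.4},{"delta_pos":[0,0,-20],"turn":0,"claw":0.4},{"delta_pos":[0,0,-20],"turn":0,"claw":0.4},{"delta_pos":[0,0,-20],"turn":0,"claw":0.4},{"delta_pos":[0,0,-20],"turn":0,"claw":0.4},{"delta_pos":[20,30,0],"turn":0,"claw":0.4},{"delta_pos":[40,35,0],"turn":0,"claw":0.4},{"delta_pos":[40,20,0],"turn":0,"claw":0.4},{"delta_pos":[40,0,0],"turn":0,"claw":0.4}])

```text
time_s: 22.9
tcp_pos: [0.3706, 0.0673, 0.3359]
ee_rot: [[-0.17, -0.985, 0.003], [-0.985, 0.17, 0.002], [-0.002, -0.002, -1.0]]
wrist_force: [0.7, -0.4, 0.1]
gripper_width: 0.399
gripper_force: 0.0
```

Request:
drive_tool(moves=[{"delta_pos":[40,0,0],"turn":0,"claw":0.4},{"delta_pos":[20,0,0],"turn":0,"claw":0.4},{"delta_pos":[0,0,0],"turn":0,"claw":0.4},{"delta_pos":[0,0,0],"turn":0,"claw":0.4},{"delta_pos":[0,0,0],"turn":0,"claw":0.4},{"delta_pos":[0,0,0],"turn":0,"claw":0.4},{"delta_pos":[0,0,0],"turn":0,"claw":0.4},{"delta_pos":[0,0,0],"turn":0,"claw":0.4}])

```text
time_s: 23.9
tcp_pos: [0.3617, 0.0093, 0.3343]
ee_rot: [[-0.172, -0.985, -0.0], [-0.985, 0.172, -0.0], [0.0, 0.0, -1.0]]
wrist_force: [0.0, -0.5, -0.4]
gripper_width: 0.401
gripper_force: 0.0
```

```bash
python3 - <<'E'
from h import *
a=cap("scene"); b=cap("scene")
for c in(a,b):
    P=c["P"];m=(c["range_z"]>0)&(P[...,2]>.02)&(P[...,2]<.24)&(abs((P[...,0]-.484)*.985-(P[...,1]-.2203)*.172)<.02)&(abs(P[...,1]-.22)<.13)
    print(m.sum(),P[m].mean(0),P[m].min(0),P[m].max(0))
cv2.imwrite("pics/s5crop.png",cv2.resize(b["color"][80:240,280:460],(675,600),interpolation=cv2.INTER_CUBIC)[:,:,::-1])
E
```

```text
979 [0.48471118 0.21367805 0.14841708] [0.46319993 0.1216899  0.04119408] [0.50728427 0.3203789  0.23990926]
985 [0.4847445  0.21357639 0.14909826] [0.46198881 0.12016434 0.04097603] [0.5066917  0.31952684 0.2399918 ]
```

View pics/s5crop.png

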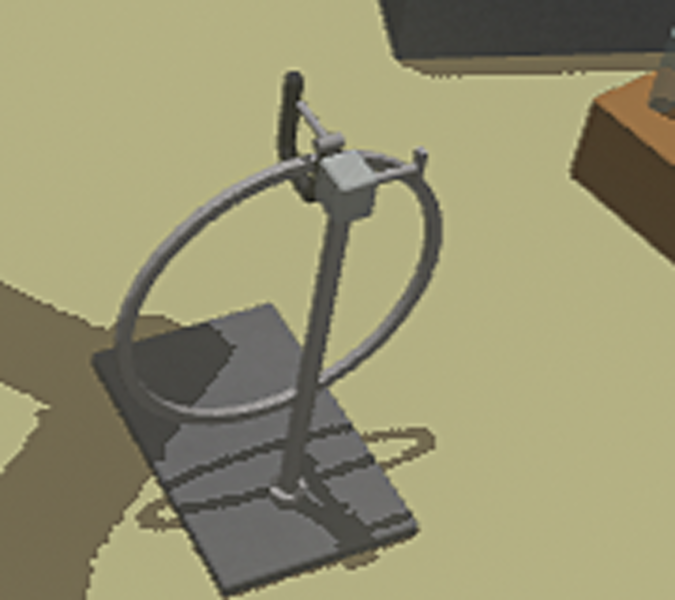

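The crop shows the hoop hanging in the hook at about (300,165), with the gate shut above it from (300,105) to (325,140). I wait a little for it to settle.

Request:
drive_tool(moves=[{"delta_pos":[0,0,0],"turn":0,"claw":0.4},{"delta_pos":[0,0,0],"turn":0,"claw":0.4},{"delta_pos":[0,0,0],"turn":0,"claw":0.4},{"delta_pos":[0,0,0],"turn":0,"claw":0.4},{"delta_pos":[0,0,0],"turn":0,"claw":0.4},{"delta_pos":[0,0,0],"turn":0,"claw":0.4},{"delta_pos":[0,0,0],"turn":0,"claw":0.4},{"delta_pos":[0,0,0],"turn":0,"claw":0.4},{"delta_pos":[0,0,0],"turn":0,"claw":0.4},{"delta_pos":[0,0,0],"turn":0,"claw":0.4},{"delta_pos":[0,0,0],"turn":0,"claw":0.4},{"delta_pos":[0,0,0],"turn":0,"claw":0.4}])

```text
time_s: 25.5
tcp_pos: [0.3616, 0.0091, 0.3344]
ee_rot: [[-0.172, -0.985, -0.0], [-0.985, 0.172, -0.0], [0.0, -0.0, -1.0]]
wrist_force: [-0.3, -0.9, 0.1]
gripper_width: 0.401
gripper_force: 0.0
```

Request:
drive_tool(moves=[{"delta_pos":[0,0,0],"turn":0,"claw":0.4},{"delta_pos":[0,0,0],"turn":0,"claw":0.4},{"delta_pos":[0,0,0],"turn":0,"claw":0.4},{"delta_pos":[0,0,0],"turn":0,"claw":0.4},{"delta_pos":[0,0,0],"turn":0,"claw":0.4},{"delta_pos":[0,0,0],"turn":0,"claw":0.4},{"delta_pos":[0,0,0],"turn":0,"claw":0.4},{"delta_pos":[0,0,0],"turn":0,"claw":0.4},{"delta_pos":[0,0,0],"turn":0,"claw":0.4},{"delta_pos":[0,0,0],"turn":0,"claw":0.4},{"delta_pos":[0,0,0],"turn":0,"claw":0.4},{"delta_pos":[0,0,0],"turn":0,"claw":0.4}])

```text
time_s: 27.0
tcp_pos: [0.3616, 0.0092, 0.3344]
ee_rot: [[-0.172, -0.985, 0.0], [-0.985, 0.172, 0.0], [-0.0, -0.0, -1.0]]
wrist_force: [0.7, -0.6, 0.3]
gripper_width: 0.399
gripper_force: 0.0
```

```bash
python3 - <<'E'
from h import *
g=[cap("scene")["color"][80:240,280:460].astype(int) for _ in range(5)]
print([int((abs(x-g[0]).max(-1)>40).sum()) for x in g[1:]])
if max((abs(x-g[0]).max(-1)>40).sum() for x in g[1:])<15: print(ticket.finish_job())
E
```

```text
[0, 1, 1, 1]
the job is handed in; nothing more can be done
None
```

The larger hoop hangs still in the seat of the J-hook, let go, with the gate shut above it; I handed the job in at about 27 s, and the readings showed no more than about 7 N on the hook.

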